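# Offer the spice-cupboard door up to its hinge and hold it for the pin

## Robot

A 6-joint arm with a two-finger parallel gripper is mounted at the origin on a cart in front of the work surface, level with it; the furniture and walls round the work are solid. World frame = base frame: x ahead of the robot, y to its left, z up, the work surface at z = 0. Lengths are in mm, angles in rad, forces in N, time in s.
With the tool pointing down it reaches from about 350 to 775 mm from the base axis. Payload 7.3 kg.
Tool frame: the origin (TCP) lies on the mounting face of the last link; the fingertips stand 178 mm ahead of it and the grasp point (between the pads) lies 159 mm ahead of it; z points along the fingers, y is the line along which they close (so a half turn about z gives the same grasp; the last joint's range is limited). The gripper opens to 92 mm and grips with 3 to 60 N. Pads are 19 mm wide; open, the fingers measure 130 mm over their backs; the gripper's body (75 mm by 190 mm) begins 47 mm behind the grasp point.
Start: joints at [-1.418, 0.342, 1.524, -0, 1.275, -0.146], TCP at [154.566, -501.734, 404.741] pointing down, gripper open.
Joint ranges: [-2.53, 2.53], [-0.77, 2.02], [0.04, 2.7], [-1, 4.14], [0.28, 2.66], [-3.11, 3.11]. Speed limits (rad/s): [2.57, 2.57, 3.14, 3.14, 3.14, 3.14].

## Interface

Orientations are given as [roll, pitch, yaw] about the fixed x, y, z axes, in that order (R = Rz(yaw) Ry(pitch) Rx(roll)).
In Python, from plant import bot, capture gives the robot as it stands (bot), with the cameras as plain functions.
- The arm moves only by the tool shift_gripper, called after "Emit:" as name([rows], argument=value, ...), one row to a line, values as JSON. Schema: {"type":"object","properties":{"deltas":{"type":"array","items":{"type":"array","prefixItems":[{"type":"number"},{"type":"array","items":{"type":"number"},"minItems":3,"maxItems":3},{"type":"number"}],"minItems":3,"maxItems":3},"minItems":1,"maxItems":5},"only":{"type":"string"},"quiet":{"type":"boolean"},"lines":{"type":"string"}},"required":["deltas"],"additionalProperties":false}. deltas is a list of rows, 1 to 5 of them, each written [opening, [dx, dy, dz], turn]: the finger opening in mm, then dx, dy, dz in mm, then a turn about the tool's z in rad; each row is the pose to reach, as a shift and turn from the pose commanded when the call began, along the tool's axes at that moment; what a row does not reach only later rows make up. A row lasts 1/8 s, in which the tool goes at most 62.5 mm and 0.188 rad, less where a joint would pass 70% of its speed; a pose out of reach is approached as far as the arm can. The fingers move at their own pace and stop on an object; the grip force is fixed at half the most. Time passes only in rows, so rows that do not move let the fingers close. The tool returns the time, the measured TCP pose, the force, the opening and the grip force at its end. only (a regular expression) keeps the lines of the reply that match it, lines (a string "A,B") keeps lines A to B, and quiet returns only ok. Input that does not fit is refused with a message, and nothing moves.
- bot.get_obs(): the state, without advancing time (a new reading comes with each control period).
- capture(name): name is "scene" or "top" or "wrist"; returns a dict with "color" (400x640x3 uint8, red, green, blue), "K" (3x3 intrinsics, pixels), "R" (3x3) and "t" (3): a world point X has camera coordinates R X + t. Camera axes: x right, y down, z forward; pixel columns grow to the right and rows downward; lengths in mm; the calibration is good to about 2 mm. The wrist camera is an equidistant fisheye: a pixel r from the principal point sees the ray r / f radians off the axis. A picture is of the moment at which its call begins. There is no depth.
- bot.close_job(): hands the job in; it is judged then, once.
The state is a dict: "time": time; "joint_positions": joint angles; "dq": joint speeds; "tau": joint torques, N m; "tool_pos": TCP position; "tcp_rot": TCP orientation; "contact_force": force on the tool from outside, world axes, zero at the start; "moment": the same for the moment, N m; "grip_width": finger opening in mm; "finger_force": force on a finger pad.
Only numpy, scipy, OpenCV 4.12 (cv2) and the standard library are available. Lean on these libraries where they do the work, as an engineer would, in place of code of your own. Each camera call takes 0.05 s, during which the arm holds its last target. There are 200 camera calls.

## Task

The door has come off the small spice cupboard. Lift the door upright out of its slotted stand, bring the single knuckle on its edge in between the two knuckles on the cupboard so that the three pin holes line up, with the door standing open about square to the cupboard's front, and finish while holding it there steady and upright in the gripper, not pressed hard against the cupboard, so that I can drop the pin in. Leave the pin, the bowl and the tin where they are.

Things in the scene. Friction and masses are not known exactly. Their poses are not given: they have to be found in the camera images.
- door: Loose wooden door, panel 110 (x) x 18 (y) x 120 (z) mm, about 0.25 kg, upright in the stand's slot, underside 12 mm above the worktop. Origin: middle of the panel's underside; z up, y through its thickness. Its +x edge carries the hinge knuckle. An 18 mm wide knob sticks out 18 mm on the -y face at x = -40, z = 60 mm. Can be gripped across its 18 mm thickness at the middle of its top edge.
- door_hole (a point): Centre of the hole of the door's single knuckle, at x = +70, z = 60 mm in the door's frame (15 mm beyond the panel's edge). The knuckle is a vertical steel tube, 20 mm outside diameter, 11 mm hole, 20 mm high (50 to 70 mm above the underside). Axes as the door's.
- cupboard: Open wooden cupboard fixed to the worktop, 150 wide (y) x 100 deep (x) x 170 mm high, two spice jars inside. Origin: on the worktop under the middle of its front face; +x points into the cupboard, its open front looks to -x (towards the robot), +y is the hinge side (left as seen from the robot).
- jamb_hole (a point): Mid-gap on the axis of the cupboard's two vertical steel knuckles (20 mm outside, 11 mm holes, 49 to 71 and 99 to 121 mm above the worktop: a 28 mm gap, open to -x and both sides). At x = -13, y = +60, z = 85 mm in the cupboard's frame, axes as its. The door's hole centre belongs here; its knuckle then clears the leaf behind by 1 mm. Door square open: its +x points as the cupboard's +x.
- stand: Fixed wooden stand: base 100 x 75 x 12 mm with two cheeks 90 mm long along x, 14 mm thick, up to 43 mm above the worktop, leaving a slot 23 mm wide and 31 mm deep that holds the door upright. Origin: middle of its underside; x along the slot, as the door's x at the start.
- pin: Bystander: loose L-shaped steel hinge pin, 6 mm thick, 91 mm long, lying on the worktop. Origin near the middle of its long leg.
- bowl: Bystander: small loose pinch bowl, 101 x 99 x 46 mm. Origin: centre of its underside.
- tin: Bystander: small loose tin, 57 mm diameter, 72 mm high. Origin: centre of its underside.

How it is judged (in metres and radians):
On the way:
1. the door is held in the gripper, lifted clear of the stand's slot and upright (contact force between the fingers and door above 1 N and z of door in the frame of stand above 0.046 m and angle between door's own z axis and vertical below 0.25 rad), for 0.1 s.
At the end, for the whole second after the job is handed in: The door is gripped by the fingers and still (under 20 mm/s), its hole centre within 4 mm sideways of the cupboard knuckles' axis and within 4.5 mm of mid-gap in height, upright within 4.6 degrees, standing open within 20 degrees of square to the front, pressing on the cupboard with less than 15 N (contact force between the fingers and door above 1 N and horizontal distance between door_hole and jamb_hole below 0.004 m and z of door_hole in the frame of jamb_hole between -0.0045 and 0.0045 m and angle between door's own z axis and vertical below 0.08 rad and angle between the x axis of door and the x axis of cupboard, either way round below 0.35 rad and x of door in the frame of cupboard below -0.05 m and contact force between door and cupboard below 15 N and linear speed of door below 0.02 m/s); the arm keeps its last pose, push and grip.
It fails at once if the pin is moved by more than 3 cm (distance of pin from where it was at the start of the episode above 0.03 m).
It fails at once if the bowl is moved by more than 3 cm (distance of bowl from where it was at the start of the episode above 0.03 m).
It fails at once if the tin is moved by more than 3 cm (distance of tin from where it was at the start of the episode above 0.03 m).
It also fails if it takes over 42 s, if anything falls off the work surface, if the arm or the gripper's body presses on something with over 40 N, if the wrist force passes 120 N, or if a joint passes its speed limit or range.

## Working session

There is one attempt and no reset: what is moved stays moved. The work goes in short steps, Python scripts to look and compute and a tool call to move; the robot and the scene stay as the last step left them, time stands still between calls to the robot, and variables do not carry over. Pictures are saved under pics/ and viewed, at most 10 in all, crops included, and the job is handed in when it is done.

```bash
ls; mkdir -p pics
```

Run:
```python
from plant import bot, capture
import cv2
o=bot.get_obs();print({k:o[k] for k in('time','tool_pos','tcp_rot','grip_width')})
for n in('scene','top'):
    c=capture(n);cv2.imwrite(f'pics/{n}0.png',c['color'][:,:,::-1]);print(n,c['K'].tolist(),c['R'].tolist(),c['t'].tolist())
```

```text
pics
plant.py
{'time': 0.0, 'tool_pos': array([ 154.54901872, -501.58110049,  404.05796932]), 'tcp_rot': array([-3.14006449e+00, -2.21063406e-04,  2.98779339e-01]), 'grip_width': 91.80350358343675}
scene [[519.0772271731851, 0.0, 315.2897696388943], [0.0, 519.0772271731851, 201.26252793343815], [0.0, 0.0, 1.0]] [[-0.5280091744855079, -0.8489446780406084, 0.022343797476272464], [-0.44202652910482715, 0.25226679846094013, -0.860798472327761], [0.7251336836933394, -0.4643860420176252, -0.508455253441768]] [290.31124320399385, 304.52260877892104, 842.9192427866058]
top [[391.9259868921916, 0.0, 324.20982173415575], [0.0, 391.9259868921916, 197.68315290541852], [0.0, 0.0, 1.0]] [[-0.028511808948900805, -0.9992160823649479, 0.02746447694217132], [-0.9921672150781601, 0.024946370755987785, -0.12240055518727334], [0.12161946420910316, -0.03073921484603139, -0.9921007038583031]] [2.6572970497542814, 513.0601552587373, 885.3926125199719]
```

View pics/scene0.png

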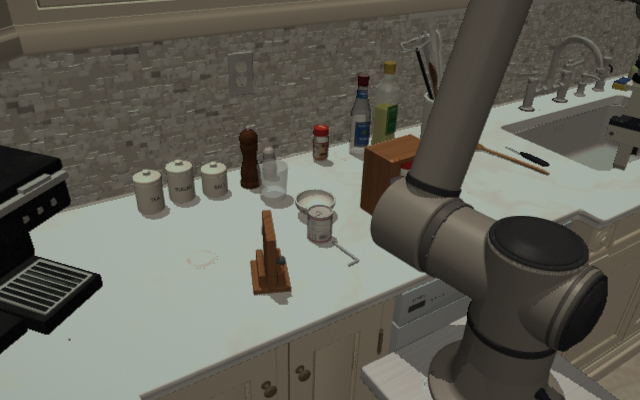

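View pics/top0.png

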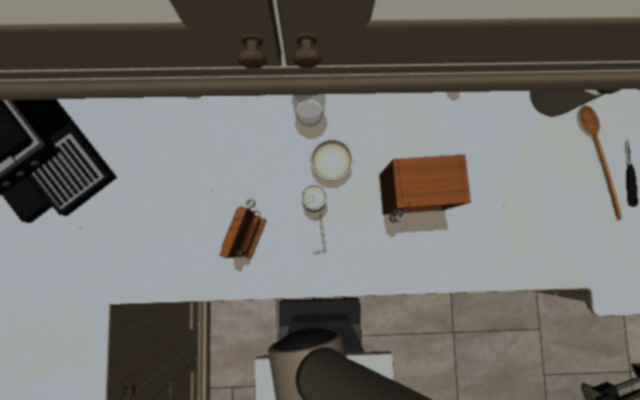

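The scene view shows the door in its stand (~268,250), with the tin, bowl and pin to the right of it and the cupboard (~390,175) partly behind the arm. In the top view the door is at ~(238,232), its knuckle at ~(250,204) and the cupboard knuckles at ~(397,215). I'll enlarge both.

Run:
```python
import cv2,numpy as np
a=cv2.imread('pics/top0.png')
f=lambda x,y,w,h,s:cv2.resize(a[y:y+h,x:x+w],None,fx=s,fy=s,interpolation=cv2.INTER_CUBIC)
im=np.vstack([f(210,190,100,75,4),f(375,145,100,75,4)])
s=cv2.imread('pics/scene0.png')[200:300,240:340]
s=cv2.resize(s,(400,400),interpolation=cv2.INTER_CUBIC);s=np.vstack([s,np.zeros((200,400,3),np.uint8)])
cv2.imwrite('pics/c0.png',np.hstack([im,s]))
```

```text
(no output)
```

View pics/c0.png

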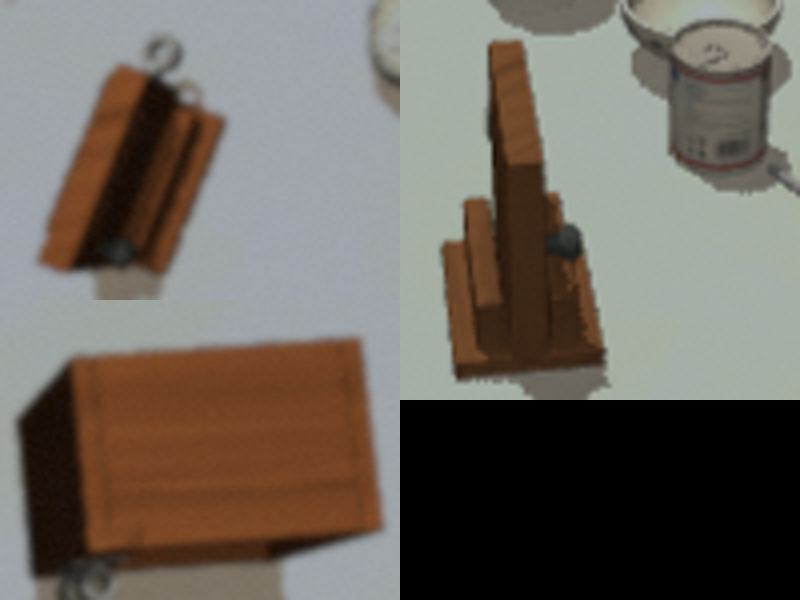

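The crop gives the door's top corners and knuckle, the knob on the robot-right (-y) face at the near end, so door +x points away from the robot, and the cupboard's top corners and knuckles. Next I fit both poses.

Create h.py:
```python
import numpy as np
from scipy.optimize import least_squares
from plant import bot, capture
def proj(c,X):
    p=np.asarray(X,float)@c['R'].T+c['t']
    if c.get('fish'):
        r=np.hypot(p[:,0],p[:,1]);th=np.arctan2(r,p[:,2]);d=p[:,:2]/r[:,None]*th[:,None]
    else: d=p[:,:2]/p[:,2:]
    return d*[c['K'][0,0],c['K'][1,1]]+c['K'][:2,2]
def cam(n):
    c=capture(n);c['R']=np.array(c['R']);c['t']=np.array(c['t']);c['K']=np.array(c['K']);c['fish']=n=='wrist';return c
def pose(p,P):
    c,s=np.cos(p[2]),np.sin(p[2]);P=np.asarray(P,float)
    return P@np.array([[c,s,0],[-s,c,0],[0,0,1]])+[p[0],p[1],0]
def fit(obs,x0):
    # obs: list of (cam, local pts, pixels)
    f=lambda p:np.concatenate([(proj(c,pose(p,P))-np.array(u)).ravel() for c,P,u in obs])
    r=least_squares(f,x0,loss='soft_l1');return r.x,f(r.x).reshape(-1,2).round(1)
```

Run:
```python
from h import *
s,t=cam('scene'),cam('top')
# door pts, z in world (z0=12)
D,Dp=[[55,9,132],[55,-9,132],[-55,-9,132],[-55,9,132],[-40,-27,72]],[(262.5,210.75),(270.5,210.5),(276.25,240.75),(266.25,240.5),(283,260)]
T,Tp=[[55,9,132],[70,0,82]],[(240.5,206.5),(250.5,203)]
for o in([(s,D,Dp),(t,T,Tp)],[(s,D,Dp)],[(t,T,Tp)]):
    x,r=fit(o,[450,200,0]);print('door',x,r.tolist())
C=[[100,75,170],[100,-75,170],[0,-75,170],[0,75,170],[-13,60,121],[-13,60,71]];Cp=[(393.75,159.25),(465,155),(470.5,201.75),(397.5,208.25),(399.5,214.25),(393.75,215.5)]
x,r=fit([(t,C,Cp)],[500,-200,0]);print('cup',x,r.tolist(),pose(x,[[-13,60,85]]))
print('pin,tin,top', [ (lambda z,u:least_squares(lambda p:(proj(t,[[p[0],p[1],z]])-u).ravel(),[400,0]).x.round())(z,u) for z,u in((0,(322,235)),(72,(314,195)),(46,(331,160)))])
```

```text
door [ 4.33989076e+02  1.81465848e+02 -4.12125545e-01] [[0.1, -0.9], [1.0, -1.1], [-0.5, -0.5], [-0.2, 0.4], [1.9, 0.7], [-1.2, -0.6], [-0.4, 0.4]]
door [ 4.33593521e+02  1.82461262e+02 -3.98257572e-01] [[-0.6, -0.6], [0.3, -0.9], [-0.4, -0.3], [-0.2, 0.7], [1.9, 0.8]]
door [431.24398707 170.33187357  -6.53859809] [[0.0, -0.0], [-0.0, 0.0]]
cup [ 4.75770256e+02 -2.25345679e+02  3.71748830e-02] [[-1.4, -1.1], [0.6, -1.2], [0.5, 0.9], [-0.8, -0.9], [-0.1, 1.1], [0.8, 1.5]] [[ 460.5492588  -165.87029552   85.        ]]
pin,tin,top [array([427.,  -4.]), array([515.,  13.]), array([599., -29.])]
```

Add to h.py:
```python
from scipy.spatial.transform import Rotation as Ro
def to(x,y,z,yaw,base=None):
    o=bot.get_obs();p,r=(o['tool_pos'],o['tcp_rot']) if base is None else base
    R=Ro.from_euler('xyz',[np.pi,0,r[2]])
    return R.inv().apply(np.array([x,y,z])-p).round(1), round(r[2]-yaw,3)
```

```bash
python3 -c "
from h import *
print(to(350,-280,404,0.05))"
```

Emit:
shift_gripper([
  [92,[252,-154,0],0.25],
  [92,[252,-154,0],0.25],
  [92,[252,-154,0],0.25],
  [92,[252,-154,0],0.25],
  [92,[252,-154,0],0.25],
])

```text
time: 0.82
tool_pos: [351.2, -278.4, 404.8]
tcp_rot: [3.142, -0.0, 0.05]
contact_force: [0.1, -0.4, 0.4]
grip_width: 91.7
finger_force: 0.0
```

```bash
python3 -c "
from h import *
print(to(425,20,404,-0.2), to(434,182,404,-0.4))"
```

```text
(array([  88.6, -294.3,    0.8]), np.float64(0.25)) (array([ 105.6, -455.7,    0.8]), np.float64(0.45))
```

Emit:
shift_gripper([
  [60,[95,-295,0],0.25],
  [60,[95,-295,0],0.25],
  [60,[95,-295,0],0.25],
  [60,[95,-295,0],0.25],
  [60,[95,-295,0],0.25],
])

```text
time: 1.45
tool_pos: [429.4, 16.1, 404.8]
tcp_rot: [3.141, -0.001, -0.201]
contact_force: [1.2, 0.4, -0.1]
grip_width: 60.2
finger_force: 0.0
```

```bash
python3 -c "
from h import *
print(to(434,182,340,-0.405))"
```

```text
(array([ -28.6, -163.5,   64.8]), np.float64(0.204))
```

Emit:
shift_gripper([
  [60,[-30,-160,0],0.2],
  [60,[-30,-160,0],0.2],
  [60,[-30,-164,40],0.2],
  [60,[-29,-164,65],0.2],
  [60,[-29,-164,65],0.2],
])

```text
time: 2.08
tool_pos: [432.9, 181.1, 338.0]
tcp_rot: [3.139, 0.004, -0.4]
contact_force: [-0.2, 0.7, 0.9]
grip_width: 59.8
finger_force: 0.0
```

Run:
```python
from h import *
import cv2
c=cam('wrist')
a=c['color'][:,:,::-1].copy()
X=[[55,9,132],[55,-9,132],[-55,-9,132],[-55,9,132],[70,0,82],[-40,-27,72]]
u=proj(c,pose([434,181.5,-.405],X));print(u.round(),c['K'][0,0])
cv2.imwrite('pics/w0r.png',a)
for p in u: cv2.circle(a,tuple(int(v) for v in p.round()),2,(0,0,255),-1)
cv2.imwrite('pics/w0.png',a)
```

```text
[[304. 143.]
 [334. 143.]
 [331. 301.]
 [305. 301.]
 [319. 118.]
 [350. 248.]] 309.70691628693146
```

View pics/w0.png

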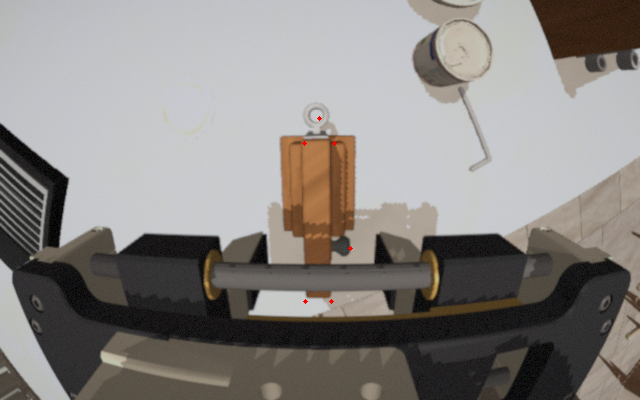

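The wrist view shows the door between the fingers: top corners at (303,138), (331,138), (305,297), (331,297), knuckle hole at (316,115). It is well aligned and about 3 mm further along x than predicted. Next: descend, close and look again.

Emit:
shift_gripper([
  [60,[3,0,40],0],
  [60,[3,0,66],0],
  [60,[3,0,66],0],
  [10,[3,0,66],0],
  [10,[3,0,66],0],
])

```text
time: 2.75
tool_pos: [437.0, 179.3, 275.2]
tcp_rot: [-3.14, -0.002, -0.402]
contact_force: [-0.4, 0.2, 0.3]
grip_width: 45.0
finger_force: 0.0
```

Emit:
shift_gripper([
  [10,[0,0,0],0],
  [10,[0,0,0],0],
  [10,[0,0,0],0],
])

```text
time: 3.12
tool_pos: [436.4, 179.5, 273.8]
tcp_rot: [-3.141, -0.0, -0.401]
contact_force: [-0.2, 0.4, 1.5]
grip_width: 17.9
finger_force: 30.0
```

```bash
python3 -c "
from h import *
print(bot.get_obs())"
```

```text
{'time': 3.125, 'joint_positions': array([2.27597547e-01, 4.04434424e-01, 1.84445160e+00, 1.29605963e-05,
       8.92321422e-01, 2.19948350e+00]), 'dq': array([ 0.00184273,  0.0011677 , -0.00046504,  0.00203998,  0.00369028,
        0.00077283]), 'tau': array([-5.30897845e-01, -4.00489712e+01, -1.85032779e+01, -2.16136314e-01,
       -6.31847628e-02,  2.36313912e-02]), 'tool_pos': array([436.44665206, 179.50954309, 273.84291382]), 'tcp_rot': array([-3.14135796e+00, -3.05615882e-04, -4.01097796e-01]), 'contact_force': array([-0.1752857 ,  0.39880945,  1.46686025]), 'moment': array([ 0.13794979, -0.00305002, -0.04707866]), 'finger_force': 29.979390799999237, 'grip_width': 17.92567834889933}
```

Emit:
shift_gripper([
  [10,[0,0,-20],0],
  [10,[0,0,-40],0],
  [10,[0,0,-60],0],
  [10,[0,0,-90],0],
  [10,[0,0,-90],0],
])

```text
time: 3.75
tool_pos: [436.7, 179.6, 365.1]
tcp_rot: [-3.139, -0.003, -0.401]
contact_force: [-0.4, 0.1, -1.8]
grip_width: 17.8
finger_force: 30.0
```

Run:
```python
from h import *
import cv2
c=cam('wrist');cv2.imwrite('pics/w1.png',c['color'][:,:,::-1]);np.save('w1.npy',c,allow_pickle=True)
o=bot.get_obs();print(o['tool_pos'],o['tcp_rot'])
x,y,z=o['tool_pos']
print('tilt0 door pred',proj(c,pose([x,y,o['tcp_rot'][2]],np.array([[55,9,132],[55,-9,132],[70,0,82],[-40,-18,72]])+[0,0,z-273.84])).round(1))
print(to(350,-100,364,0.037))
```

```text
[436.33484716 179.45306648 363.6522834 ] [-3.14113229e+00 -8.33199337e-04 -4.01078630e-01]
tilt0 door pred [[299.3 160.7]
 [344.  160.8]
 [321.7 122.3]
 [347.8 288.4]]
(array([ 29.6, 291. ,  -0.3]), np.float64(-0.438))
```

View pics/w1.png

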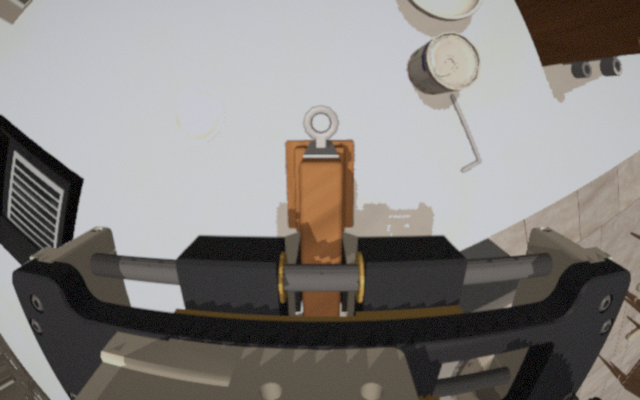

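The lifted door is upright. Its knuckle ring sits at (321,122), as predicted for a door centred under the TCP. Now I carry it towards the cupboard.

Emit:
shift_gripper([
  [10,[6,50,0],-0.1],
  [10,[12,110,0],-0.2],
  [10,[18,170,0],-0.3],
  [10,[24,230,0],-0.4],
  [10,[30,270,0],-0.43],
])

```text
time: 4.42
tool_pos: [357.2, -82.5, 362.4]
tcp_rot: [-3.141, 0.002, 0.029]
contact_force: [1.3, -0.1, -2.0]
grip_width: 18.1
finger_force: 30.0
```

Run:
```python
from h import *
print(to(345,-166,346.8,0.037))
```

```text
(array([-14.6,  83.1,  15.6]), np.float64(-0.008))
```

Emit:
shift_gripper([
  [10,[-14,40,20],0],
  [10,[-14,83,40],-0.01],
  [10,[-14,83,60],-0.01],
  [10,[-14,83,75],-0.01],
  [10,[-14,83,75],-0.01],
])

```text
time: 5.05
tool_pos: [346.2, -163.8, 286.9]
tcp_rot: [-3.138, 0.004, 0.038]
contact_force: [0.0, 0.1, -1.7]
grip_width: 17.4
finger_force: 30.0
```

Run:
```python
from h import *
import cv2
o=bot.get_obs();print(o['tool_pos'],o['tcp_rot'])
c=cam('wrist');cv2.imwrite('pics/w2r.png',c['color'][:,:,::-1]);np.save('w2.npy',c,allow_pickle=True)
a=c['color'][:,:,::-1].copy()
x,y,z=o['tool_pos']
uc=proj(c,pose([475.77,-225.35,.037],[[-13,60,121],[-13,60,71],[0,75,170],[0,-75,170],[0,75,0]]))
ud=proj(c,pose([x,y,o['tcp_rot'][2]],np.array([[70,0,82]])+[0,0,z-273.84]))
print(uc.round(1),ud.round(1))
for p in np.vstack([uc,ud]): cv2.circle(a,tuple(int(v) for v in p.round()),1,(0,0,255),-1)
b=cv2.resize(a[20:220,220:486],None,fx=3,fy=3,interpolation=cv2.INTER_CUBIC);cv2.imwrite('pics/w2.png',b)
```

```text
[ 346.19577744 -163.80733917  286.8745845 ] [-3.13842356  0.00399344  0.03841805]
[[335.4  28.1]
 [332.1  50.1]
 [295.1 -45.3]
 [624.5  30.4]
 [311.7  53. ]] [[321.6 119.1]]
```

View pics/w2.png

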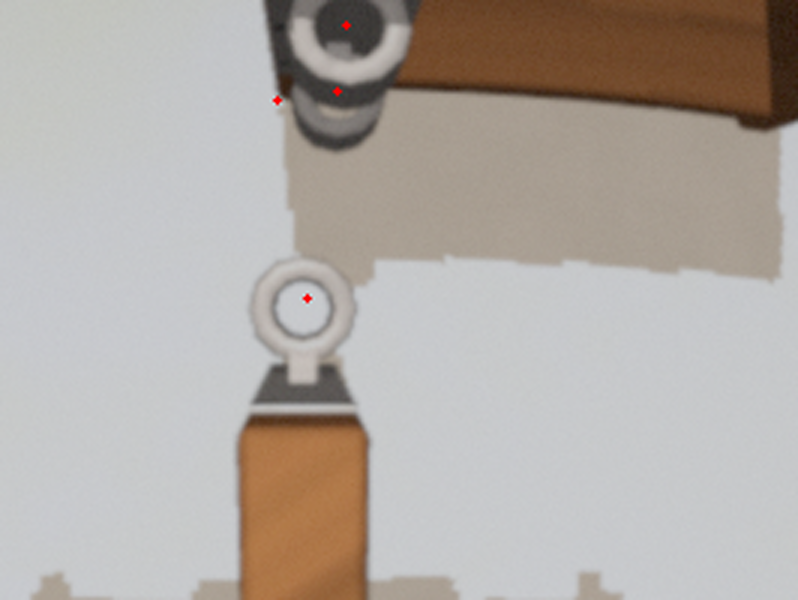

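The crop shows the upper jamb ring centred at about (337,30) in full-image pixels, about 2 px from predicted. The door ring is at (321,123). I'll move a bit closer, let it settle and measure again.

Emit:
shift_gripper([
  [10,[14,0,0],0],
  [10,[14,0,0],0],
  [10,[14,0,0],0],
  [10,[14,0,0],0],
])

```text
time: 5.6
tool_pos: [360.9, -163.6, 288.8]
tcp_rot: [3.141, -0.0, 0.039]
contact_force: [0.2, 0.8, -2.3]
grip_width: 18.3
finger_force: 30.0
```

Run:
```python
from h import *
import cv2
c=cam('wrist');np.save('w3.npy',c,allow_pickle=True)
o=bot.get_obs();print(o['tool_pos'],o['tcp_rot'])
b=cv2.resize(c['color'][0:150,260:420,::-1],None,fx=4,fy=4,interpolation=cv2.INTER_CUBIC)
cv2.imwrite('pics/w3.png',b)
for n in('scene','top'):cv2.imwrite(f'pics/{n}3.png',cam(n)['color'][:,:,::-1])
x,y,z=o['tool_pos'];
print(proj(c,pose([475.77,-225.35,.037],[[-13,60,121],[-13,60,99],[-13,60,71]])).round(1),proj(c,pose([x,y,o['tcp_rot'][2]],np.array([[70,0,82],[70,0,62]])+[0,0,z-273.84])).round(1))
```

```text
[ 360.83915688 -163.57000519  288.81382279] [ 3.14143708e+00 -3.14374567e-05  3.89216631e-02]
[[333.7  59.7]
 [332.   67.2]
 [330.5  74.4]] [[320.6 120.5]
 [320.6 120.3]]
```

View pics/w3.png

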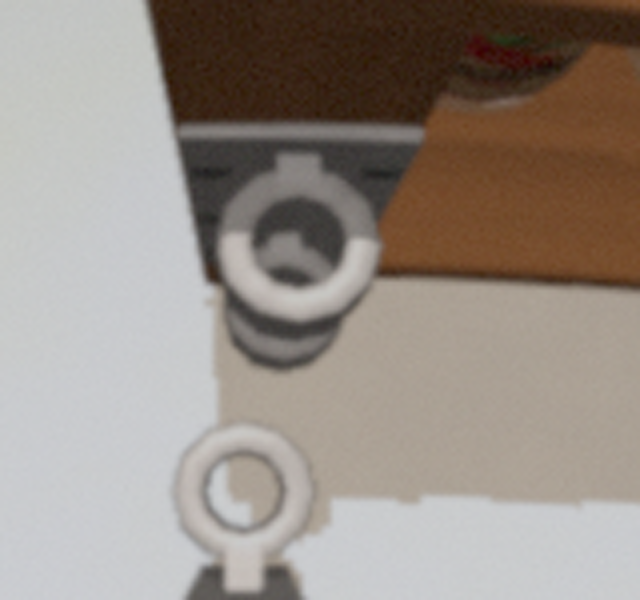

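Upper jamb ring at (334.8,60.8), door ring at (320.8,122.5). That leaves about +29.5 mm forward, 5.4 mm to the right and 2 mm down. I'll align sideways and in height first, then move in.

Emit:
shift_gripper([
  [10,[0,6.5,2],0],
  [10,[0,6.5,2],0],
  [10,[8,6.5,2],0],
  [10,[15,6.5,2],0],
  [10,[20,6.5,2],0],
])

```text
time: 6.38
tool_pos: [381.9, -169.4, 286.7]
tcp_rot: [3.141, -0.0, 0.039]
contact_force: [-0.3, 0.0, -1.7]
grip_width: 17.7
finger_force: 30.0
```

Emit:
shift_gripper([
  [10,[4,0,0],0],
  [10,[9,0,0],0],
  [10,[9,0,0],0],
  [10,[9,0,0],0],
])

```text
time: 6.88
tool_pos: [390.1, -169.0, 286.7]
tcp_rot: [-3.142, 0.0, 0.039]
contact_force: [0.2, 0.3, -2.3]
grip_width: 18.2
finger_force: 30.0
```

Run:
```python
from h import *
import cv2
c=cam('wrist');np.save('w4.npy',c,allow_pickle=True)
o=bot.get_obs();print(o['tool_pos'],o['tcp_rot'],o['contact_force'])
b=cv2.resize(c['color'][60:160,260:390,::-1],None,fx=5,fy=5,interpolation=cv2.INTER_CUBIC)
s=cam('scene');cv2.imwrite('pics/scene4.png',s['color'][:,:,::-1])
cv2.imwrite('pics/w4.png',b)
x,y,z=o['tool_pos'];
print(proj(c,pose([475.27,-225.85,.037],[[-13,60,121],[-13,60,99],[-13,60,71]])).round(1),proj(c,pose([x,y,o['tcp_rot'][2]],np.array([[69,0,82],[69,0,62]])+[0,0,z-273.84])).round(1))
```

```text
[ 390.06883642 -169.00869405  286.68602846] [-3.14156241e+00  1.96863611e-04  3.87212551e-02] [ 0.33251583  0.11348132 -2.16374063]
[[320.7 120.6]
 [320.8 120.4]
 [320.8 120.1]] [[320.6 122.2]
 [320.7 121.8]]
```

View pics/w4.png

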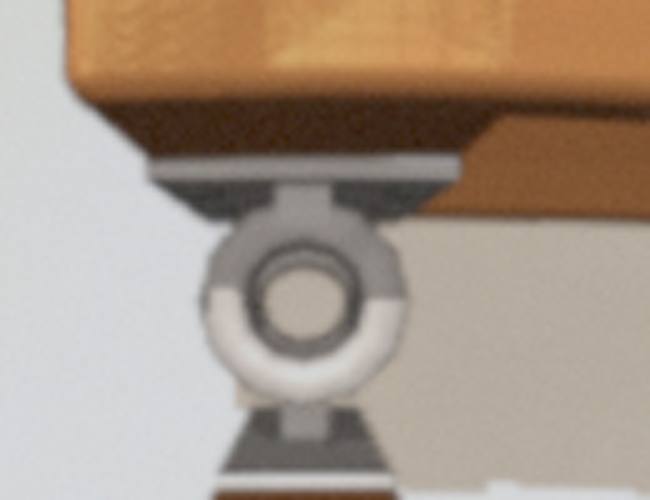

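The view looks straight through all three holes: jamb ring at (321,120), light spot at (321,120.6). There is no contact force, so I hand the job in.

Emit:
shift_gripper([
  [10,[0,0,0],0],
  [10,[0,0,0],0],
])

```text
time: 7.22
tool_pos: [390.1, -169.1, 286.7]
tcp_rot: [3.142, -0.0, 0.039]
contact_force: [-1.3, -0.3, -1.6]
grip_width: 17.9
finger_force: 30.0
```

```bash
python3 -c "
from plant import bot, capture
print(bot.close_job())"
```

```text
the job is handed in; nothing more can be done
None
```

The job is handed in at 7.2 s, with no verdict returned: the gripper is holding the door upright and about square to the cupboard's front, the three pin holes line up in the wrist camera, and the wrist reads almost no force beyond the door's weight.

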